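# Find the rolling pin that rolls true

### The arm

A 7-joint arm with a two-finger parallel gripper is mounted at the origin on a cart in front of the work surface, level with it; the furniture and walls round the work are solid. World frame = base frame: x ahead of the robot, y to its left, z up, the work surface at z = 0. Lengths are in m, angles in rad, forces in N, time in s.
With the tool pointing down it reaches from about 0.425 to 0.925 m from the base axis. Payload 6.8 kg.
Tool frame: the origin (TCP) lies midway between the tips of the shut fingers; the grasp point (between the pads) lies 19 mm behind it; z points along the fingers, y is the direction in which the jaws open and shut (so a half turn about z gives the same grasp; the last joint's range is limited). The gripper opens to 85 mm and grips with 20 to 120 N. Pads are 22 mm wide; open, the fingers measure 114 mm over their backs; the gripper's body (76 mm by 85 mm) begins 54 mm behind the grasp point. The pads swing forward as they close: fully open they stand 13 mm farther back than shut.
Start: joints at [1.209, 0.477, 0.022, 1.555, -0.011, 1.109, -0.083], TCP at [0.169, -0.653, 0.231] pointing down, gripper open.
Joint ranges: [-2.96, 2.96], [-0.34, 2.1], [-1.41, 1.46], [0.24, 2.44], [-1.37, 4.51], [0.17, 1.92], [-2.96, 2.96]. Speed limits (rad/s): [2.39, 2.39, 3.14, 3.14, 3.14, 3.14, 3.14].

### API

Orientations are given as a rotation vector (axis times angle).
In Python, from bench import r, imaging gives the robot as it stands.
- The arm moves only by the tool jog_arm, never from a script. Its argument "rows" is a list of rows, each an object with "delta_rot": the turn, a rotation vector about the tool's x, y, z in degrees, a list of three; "xyz": the shift along the tool's x, y, z in cm, a list of three; "fingers": the closure, from 0 (fully open) to 1 (shut). A call has exactly 5 rows; each row is the pose to reach, as a shift and turn from the pose measured when the call began, along the tool's axes at that moment; what a row does not reach only later rows make up. A row lasts 1/12 s, in which the tool goes at most 41.7 mm and 7.16 degrees, less where a joint would pass 70% of its speed; a pose out of reach is approached as far as the arm can. A call with a gripper value outside its range is refused whole. The fingers move at their own pace and stop on an object; "grip_force" is the grip in N (left out, the last holds). Time passes only in rows, so rows that repeat a pose let the fingers close, or fill a call up. It gives the time, the measured TCP pose, the force and the opening at its end, in the units of the state.
- r.get_obs(): the state, without advancing time (a new reading comes with each control period).
- imaging.grab_frame(name): name is "scene" or "top"; returns the picture (420x560x3 uint8, blue, green, red); there is no depth.
- imaging.camera_info(name): a dict with "camera_matrix" (3x3 intrinsics, pixels), "xyz" and "attitude" of the camera in the world. Camera axes: x right, y down, z forward; pixel columns grow to the right and rows downward; lengths in m; the calibration is good to about 2 mm. A picture is of the moment at which its call begins. camera_info takes no time and is no camera call.
- r.hand_in(): hands the job in, once; it reports no verdict.
Trained networks look in the newest picture that a camera, given by its name, has taken for a name from the list of things; names that differ only in an ending like _2 or _b are one class to them, and where a whole thing is asked for, a point or a joint stands for the part that bears it (a point fixed in the world has none). Each returns a list of dicts, best first, with "conf" (0 to 1); they miss things now and then, are a little off and sometimes report something else, mostly with a low value. They report only what shows in the picture. A call takes as long as a camera call.
- imaging.find_in(camera, query): "position" ([column, row] in pixels, amid what is visible of it).
- imaging.cut_out(camera, query): "region" (420x560 bool, what is visible of it) and "position" ([column, row] in pixels, amid what is visible of it).
- imaging.tip_of(camera, query): "position" ([column, row] in pixels: a listed point, or the origin of a listed thing).
The state is a dict: "clock": time; "joints": joint angles; "qvel": joint speeds; "tau": joint torques, N m; "tcp_pos": TCP position; "orientation": TCP orientation; "contact_force": force on the tool from outside, world axes, zero at the start; "moment": the same for the moment, N m; "grip_width": finger opening in m.
Only numpy, scipy, OpenCV 4.12 (cv2) and the standard library are available. Lean on these libraries where they do the work, as an engineer would, in place of code of your own. Each camera call takes 0.05 s, during which the arm holds its last target.

### The job

Two of the three rolling pins in the wooden rack are dented flat along their underside; find the round one by laying pins, hanging loops up, on the bare marble of the board and rolling them. Roll the pin that runs smoothly one full turn along the marble, until its loops are on top again, and leave it, loops up, in the rest between the wooden chocks; the pins that drag, rock or lift belong in seats of the rack. Do not disturb the jars, shaker and garlic standing around.

Things in the scene. Friction and masses are not known exactly. Their poses are not given: they have to be found in the camera images.
- pin_a_mid (a point): rolling pin, one of three alike: steel barrel 44 mm across, 110 mm long, wooden handles (160 mm over all), about 0.35 kg. A wire hanging loop on each handle marks the top side. One barrel is round; two have a flat 25 mm wide along the underside, 18 mm from the axis, which the V of the seat hides. Point: barrel centre, on the axis. x along the axis; z towards the loop side, up at the start, turns with the pin
- pin_b_mid (a point): rolling pin, one of three alike: steel barrel 44 mm across, 110 mm long, wooden handles (160 mm over all), about 0.35 kg. A wire hanging loop on each handle marks the top side. One barrel is round; two have a flat 25 mm wide along the underside, 18 mm from the axis, which the V of the seat hides. Point: barrel centre, on the axis. x along the axis; z towards the loop side, up at the start, turns with the pin
- pin_c_mid (a point): rolling pin, one of three alike: steel barrel 44 mm across, 110 mm long, wooden handles (160 mm over all), about 0.35 kg. A wire hanging loop on each handle marks the top side. One barrel is round; two have a flat 25 mm wide along the underside, 18 mm from the axis, which the V of the seat hides. Point: barrel centre, on the axis. x along the axis; z towards the loop side, up at the start, turns with the pin
- board: fixed marble pastry board, 130 mm (its x) by 320 mm (its y), top 20 mm above the worktop. Origin: centre of its footprint, on the worktop. Pins roll along its y, lying along its x. Bare marble from y = -145 mm (a wooden strip 10 mm wide, 8 mm high stands at y = -152) to y = +84 mm (the chocks begin)
- board_roll (a point): point on the bare marble (20 mm above the worktop), 95 mm from the board's origin towards its -y end: room for one full turn (138 mm) from here towards +y. A round pin's axis stays 22 mm above the marble; a dented pin on its flat lies 4 mm lower; pushed, it drags without turning or rocks over the edge of the flat and lifts. A round pin rolls on freely when pushed: keep a finger either side. Axes as the board's
- board_rest (a point): the rest near the board's +y end: two pairs of wooden chocks, 8 mm high, fixed on the marble at x = -42 and +42 mm (each 18 mm wide), inner faces 37 mm apart. Point: on the board's middle line, 115 mm along +y from its origin, 42 mm above the worktop: the place of the round pin's centre. Axes as the board's
- rack: fixed wooden rack, three V seats at its y = -85, 0, +85 mm; a pin lies along the rack's x, axis 56 mm above the worktop (up to 6 mm lower with its flat against the V), on two rails 10 mm thick at x = -38 and +38 mm; between the rails the space beside a pin is open down to 12 mm above the worktop. Origin: centre of its footprint, on the worktop
- garlic_mid (a point): garlic bulb, 60 mm across, 59 mm high; a bystander. Point: its centre, half-way up
- salt_shaker_mid (a point): salt shaker, 44 mm across, 90 mm high; a bystander. Point: its centre, half-way up
- jar_jam_mid (a point): jam jar with a screw lid, 62 mm across, 99 mm high; a bystander. Point: its centre, half-way up
- spice_c_mid (a point): spice jar, 46 mm across, 106 mm high; a bystander. Point: its centre, half-way up

How it is judged:
On the way, in this order (a step that is already met when the one before it is completed fails the run):
1. the round pin lies on the bare marble, across the board, loops up (((y of pin_a_mid in the frame of board between -0.15 and 0.085 m and x of pin_a_mid in the frame of board between -0.05 and 0.05 m and height (world z) of pin_a_mid between 0.0411 and 0.047 m and angle between pin_a_mid's own x axis and vertical between 1.54 and 1.6 rad and contact force between pin_a and board above 0.3 N and angle between pin_a_mid's own z axis and vertical below 0.3 rad) or (y of pin_b_mid in the frame of board between -0.15 and 0.085 m and x of pin_b_mid in the frame of board between -0.05 and 0.05 m and height (world z) of pin_b_mid between 0.0411 and 0.047 m and angle between pin_b_mid's own x axis and vertical between 1.54 and 1.6 rad and contact force between pin_b and board above 0.3 N and angle between pin_b_mid's own z axis and vertical below 0.3 rad) or (y of pin_c_mid in the frame of board between -0.15 and 0.085 m and x of pin_c_mid in the frame of board between -0.05 and 0.05 m and height (world z) of pin_c_mid between 0.0411 and 0.047 m and angle between pin_c_mid's own x axis and vertical between 1.54 and 1.6 rad and contact force between pin_c and board above 0.3 N and angle between pin_c_mid's own z axis and vertical below 0.3 rad))), for 0.05 s.
2. it has been rolled half a turn on the marble (((y of pin_a_mid in the frame of board between -0.15 and 0.085 m and x of pin_a_mid in the frame of board between -0.05 and 0.05 m and height (world z) of pin_a_mid below 0.047 m and angle between pin_a_mid's own x axis and vertical between 1.54 and 1.6 rad and contact force between pin_a and board above 0.3 N and angle between pin_a_mid's own z axis and vertical above 2.5 rad) or (y of pin_b_mid in the frame of board between -0.15 and 0.085 m and x of pin_b_mid in the frame of board between -0.05 and 0.05 m and height (world z) of pin_b_mid below 0.047 m and angle between pin_b_mid's own x axis and vertical between 1.54 and 1.6 rad and contact force between pin_b and board above 0.3 N and angle between pin_b_mid's own z axis and vertical above 2.5 rad) or (y of pin_c_mid in the frame of board between -0.15 and 0.085 m and x of pin_c_mid in the frame of board between -0.05 and 0.05 m and height (world z) of pin_c_mid below 0.047 m and angle between pin_c_mid's own x axis and vertical between 1.54 and 1.6 rad and contact force between pin_c and board above 0.3 N and angle between pin_c_mid's own z axis and vertical above 2.5 rad))), for 0.02 s.
3. it has been rolled on (or back) until its loops are on top again (((y of pin_a_mid in the frame of board between -0.15 and 0.085 m and x of pin_a_mid in the frame of board between -0.05 and 0.05 m and height (world z) of pin_a_mid between 0.0411 and 0.047 m and angle between pin_a_mid's own x axis and vertical between 1.54 and 1.6 rad and contact force between pin_a and board above 0.3 N and angle between pin_a_mid's own z axis and vertical below 0.3 rad) or (y of pin_b_mid in the frame of board between -0.15 and 0.085 m and x of pin_b_mid in the frame of board between -0.05 and 0.05 m and height (world z) of pin_b_mid between 0.0411 and 0.047 m and angle between pin_b_mid's own x axis and vertical between 1.54 and 1.6 rad and contact force between pin_b and board above 0.3 N and angle between pin_b_mid's own z axis and vertical below 0.3 rad) or (y of pin_c_mid in the frame of board between -0.15 and 0.085 m and x of pin_c_mid in the frame of board between -0.05 and 0.05 m and height (world z) of pin_c_mid between 0.0411 and 0.047 m and angle between pin_c_mid's own x axis and vertical between 1.54 and 1.6 rad and contact force between pin_c and board above 0.3 N and angle between pin_c_mid's own z axis and vertical below 0.3 rad))), for 0.02 s.
At the end, for the whole second after the job is handed in: The round pin lies at rest between the chocks of the rest, loops up within 0.4 rad, its centre within 20 mm along and 6 mm across, its axis 41 to 46 mm above the worktop (a dented one lies lower); the others lie at rest in seats of the rack, centres within 35 mm of its middle line (((horizontal distance between pin_a_mid and board_rest below 0.02 m and y of pin_a_mid in the frame of board_rest between -0.006 and 0.006 m and height (world z) of pin_a_mid between 0.041 and 0.046 m and angle between pin_a_mid's own z axis and vertical below 0.4 rad and angle between the x axis of pin_a_mid and the x axis of board_rest, either way round below 0.1 rad and linear speed of each of pin_a, pin_b, pin_c below 0.05 m/s and x of pin_b_mid in the frame of rack between -0.035 and 0.035 m and y of pin_b_mid in the frame of rack between -0.11 and 0.11 m and height (world z) of pin_b_mid between 0.044 and 0.0615 m and angle between the x axis of each of pin_b_mid, pin_c_mid and the x axis of rack, either way round below 0.12 rad and x of pin_c_mid in the frame of rack between -0.035 and 0.035 m and y of pin_c_mid in the frame of rack between -0.11 and 0.11 m and height (world z) of pin_c_mid between 0.044 and 0.0615 m) or (horizontal distance between pin_b_mid and board_rest below 0.02 m and y of pin_b_mid in the frame of board_rest between -0.006 and 0.006 m and height (world z) of pin_b_mid between 0.041 and 0.046 m and angle between pin_b_mid's own z axis and vertical below 0.4 rad and angle between the x axis of pin_b_mid and the x axis of board_rest, either way round below 0.1 rad and linear speed of each of pin_b, pin_a, pin_c below 0.05 m/s and x of pin_a_mid in the frame of rack between -0.035 and 0.035 m and y of pin_a_mid in the frame of rack between -0.11 and 0.11 m and height (world z) of pin_a_mid between 0.044 and 0.0615 m and angle between the x axis of each of pin_a_mid, pin_c_mid and the x axis of rack, either way round below 0.12 rad and x of pin_c_mid in the frame of rack between -0.035 and 0.035 m and y of pin_c_mid in the frame of rack between -0.11 and 0.11 m and height (world z) of pin_c_mid between 0.044 and 0.0615 m) or (horizontal distance between pin_c_mid and board_rest below 0.02 m and y of pin_c_mid in the frame of board_rest between -0.006 and 0.006 m and height (world z) of pin_c_mid between 0.041 and 0.046 m and angle between pin_c_mid's own z axis and vertical below 0.4 rad and angle between the x axis of pin_c_mid and the x axis of board_rest, either way round below 0.1 rad and linear speed of each of pin_c, pin_a, pin_b below 0.05 m/s and x of pin_a_mid in the frame of rack between -0.035 and 0.035 m and y of pin_a_mid in the frame of rack between -0.11 and 0.11 m and height (world z) of pin_a_mid between 0.044 and 0.0615 m and angle between the x axis of each of pin_a_mid, pin_b_mid and the x axis of rack, either way round below 0.12 rad and x of pin_b_mid in the frame of rack between -0.035 and 0.035 m and y of pin_b_mid in the frame of rack between -0.11 and 0.11 m and height (world z) of pin_b_mid between 0.044 and 0.0615 m))); the robot touches nothing.
It fails at once if a bystander (garlic, salt shaker, jam jar, spice jar) is pushed more than 25 mm (distance of any of garlic_mid, salt_shaker_mid, jar_jam_mid, spice_c_mid from where it was at the start of the episode above 0.025 m).
It also fails if it takes over 72 s, if anything falls off the work surface, if the arm or the gripper's body presses on something with over 40 N, if the wrist force passes 120 N, or if a joint passes its speed limit or range.

## Working session

There is one attempt and no reset: what is moved stays moved. The work goes in short steps, Python scripts to look and compute and a tool call to move; the robot and the scene stay as the last step left them, time stands still between calls to the robot, and variables do not carry over. Pictures are saved under pics/ and viewed, and the job is handed in when it is done.

Besides the shell and the picture viewer there is one more tool, called after "Call:" by a JSON object that holds its "fn" and its "kwargs". jog_arm: Moves the arm, as the interface text tells. Its arguments: {"type":"object","properties":{"rows":{"type":"array","items":{"type":"object","properties":{"delta_rot":{"type":"array","items":{"type":"number"}},"xyz":{"type":"array","items":{"type":"number"}},"fingers":{"type":"number"}}}},"grip_force":{"type":"number"}},"required":["rows"]}

```bash
ls; mkdir -p pics; python3 - <<'E'
from bench import r, imaging
import cv2
o=r.get_obs()
for k in o: print(k,o[k])
for c in("scene","top"):
    f=imaging.grab_frame(c); cv2.imwrite(f"pics/{c}0.png",f); print(imaging.camera_info(c))
E
```

```text
pics
clock 0.0
joints [ 1.20889838  0.47780509  0.02233522  1.55643753 -0.01150922  1.10929348
 -0.08310718]
qvel [-4.94096084e-05 -2.34471920e-03  1.26871829e-03 -1.62297624e-04
 -2.00547249e-03  2.12588947e-04 -1.31605811e-03]
tau [-2.17660358e-04 -5.96451259e+01  1.60761539e+00 -2.81202632e+01
  1.23947219e-02  9.42163635e-03 -2.85760552e-05]
tcp_pos [ 0.16932537 -0.6528138   0.23032815]
orientation [-3.11456210e+00 -3.97392904e-01  5.54101290e-04]
contact_force [ 0.21578974 -0.01281014 -0.60214379]
moment [ 0.01458439 -0.00577107 -0.02425063]
grip_width 0.08519229546182006
{'camera_matrix': array([[408.12055054,   0.        , 272.28461114],
       [  0.        , 408.12055054, 206.42156324],
       [  0.        ,   0.        ,   1.        ]]), 'xyz': array([0.19351916, 0.70030566, 0.70606298]), 'attitude': array([-0.57628905,  2.54817581, -1.30802805])}
{'camera_matrix': array([[475.09017127,   0.        , 282.42288689],
       [  0.        , 475.09017127, 207.25159748],
       [  0.        ,   0.        ,   1.        ]]), 'xyz': array([ 0.46073037, -0.08382363,  1.218634  ]), 'attitude': array([-2.1730224 ,  2.17824738, -0.11032176])}
```

View pics/scene0.png

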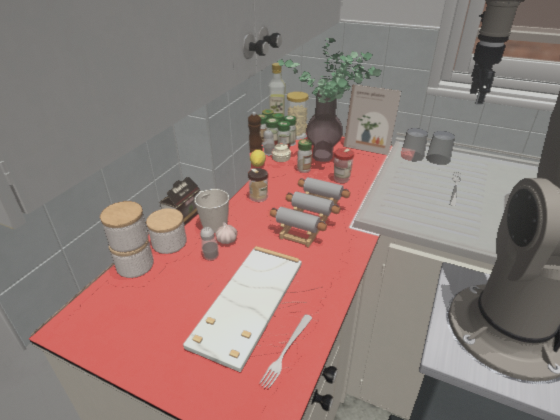

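View pics/top0.png

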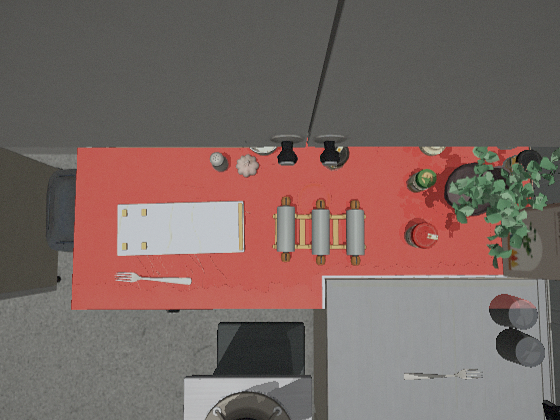

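```bash
cat > h.py <<'E'
from bench import r, imaging
import cv2, numpy as np
from scipy.spatial.transform import Rotation as R
def ray(c,px):
    i=imaging.camera_info(c); K=i['camera_matrix']
    d=R.from_rotvec(i['attitude']).as_matrix()@np.linalg.inv(K)@np.array([px[0],px[1],1.])
    return i['xyz'],d
def at_z(c,px,z):
    o,d=ray(c,px); return o+d*(z-o[2])/d[2]
def tri(p1,p2):
    A=[];b=[]
    for c,p in(("scene",p1),("top",p2)):
        o,d=ray(c,p); d=d/np.linalg.norm(d); P=np.eye(3)-np.outer(d,d); A.append(P); b.append(P@o)
    return np.linalg.lstsq(np.vstack(A),np.hstack(b),rcond=None)[0]
def proj(c,X):
    i=imaging.camera_info(c); K=i['camera_matrix']
    p=K@(R.from_rotvec(i['attitude']).as_matrix().T@(np.asarray(X)-i['xyz'])); return p[:2]/p[2]
E
python3 - <<'E'
from h import *
f=imaging.grab_frame("top");f=imaging.grab_frame("scene")
Z=dict(pin_a_mid=.056,board=0,board_roll=.02,board_rest=.042,rack=0,garlic_mid=.03,salt_shaker_mid=.045,jar_jam_mid=.05,spice_c_mid=.053)
print(r.get_obs()['clock'])
for n,z in Z.items():
    for c in("top","scene"):
        for t in imaging.tip_of(c,n)[:4]:
            print(n,c,round(t['conf'],2),np.round(t['position'],1),np.round(at_z(c,t['position'],z),3))
print(r.get_obs()['clock'])
E
```

```text
0.2
pin_a_mid top 0.82 [321.5 233.6] [ 0.507 -0.187  0.056]
pin_a_mid top 0.19 [356.  231.5] [ 0.512 -0.271  0.056]
pin_a_mid scene 0.96 [312.6 201.5] [ 0.511 -0.185  0.056]
board top 0.61 [177.8 225.4] [0.531 0.177 0.   ]
board top 0.57 [249.2 163.8] [ 0.691 -0.006  0.   ]
board scene 0.84 [248.2 303.5] [ 0.523  0.173 -0.   ]
board scene 0.69 [319.5 189.7] [ 0.542 -0.331  0.   ]
board scene 0.19 [228.2 229.1] [ 0.701 -0.038  0.   ]
board_roll top 0.59 [216. 226.] [0.528 0.076 0.02 ]
board_roll scene 0.72 [266.8 270.1] [0.523 0.079 0.02 ]
board_rest top 0.86 [133.9 230.1] [0.517 0.276 0.042]
board_rest scene 0.56 [218.5 331.2] [0.522 0.291 0.042]
board_rest scene 0.4 [323.7 189.6] [ 0.51  -0.275  0.042]
rack top 0.96 [317.3 232. ] [ 0.513 -0.181  0.   ]
rack scene 0.86 [311.9 217.2] [ 0.511 -0.186  0.   ]
garlic_mid top 0.62 [247.1 165.1] [ 0.682 -0.002  0.03 ]
garlic_mid scene 0.73 [225.3 230.8] [0.683 0.003 0.03 ]
salt_shaker_mid top 0.61 [215.1 160.9] [0.69  0.077 0.045]
salt_shaker_mid top 0.54 [317.8 231.7] [ 0.512 -0.179  0.045]
salt_shaker_mid scene 0.57 [209.3 241.3] [0.687 0.071 0.045]
jar_jam_mid top 0.85 [415.9 234.9] [ 0.503 -0.42   0.05 ]
jar_jam_mid scene 0.71 [343.5 169.3] [ 0.49 -0.4   0.05]
jar_jam_mid scene 0.47 [208.4 240.1] [0.688 0.073 0.05 ]
spice_c_mid top 0.97 [418.8 181. ] [ 0.637 -0.43   0.053]
spice_c_mid scene 0.87 [303.9 154.7] [ 0.639 -0.433  0.053]
spice_c_mid scene 0.57 [220.7 329.8] [0.515 0.293 0.053]
1.1
```

```bash
python3 - <<'E'
from h import *
t=cv2.imread("pics/top0.png");s=cv2.imread("pics/scene0.png")
cv2.imwrite("pics/t_board.png",cv2.resize(t[190:270,105:255],None,fx=5,fy=5,interpolation=cv2.INTER_CUBIC))
cv2.imwrite("pics/t_rack.png",cv2.resize(t[185:275,265:375],None,fx=6,fy=6,interpolation=cv2.INTER_CUBIC))
cv2.imwrite("pics/s_rack.png",cv2.resize(s[160:260,250:370],None,fx=6,fy=6,interpolation=cv2.INTER_CUBIC))
# board fit
hsv=cv2.cvtColor(t,cv2.COLOR_BGR2HSV)
m=((hsv[...,1]<60)&(hsv[...,2]>130)).astype(np.uint8)[:, :]; mm=np.zeros_like(m); mm[190:270,105:242]=m[190:270,105:242]
n,l,st,_=cv2.connectedComponentsWithStats(mm); k=1+np.argmax(st[1:,4]); c=np.argwhere(l==k)[:,::-1].astype(np.float32)
rect=cv2.minAreaRect(c); b=cv2.boxPoints(rect); print(rect)
for p in b: print(p,at_z("top",p,.02))
E
```

```text
((179.0115966796875, 227.8907470703125), (51.5218391418457, 125.51891326904297), 88.29864501953125)
[115.51497 204.00452] [0.58418573 0.33088907 0.02      ]
[240.97855 200.27786] [0.59303245 0.01360488 0.02      ]
[242.50822 251.77698] [0.46295437 0.00903979 0.02      ]
[117.04465 255.50363] [0.45450311 0.32309878 0.02      ]
```

View pics/t_board.png

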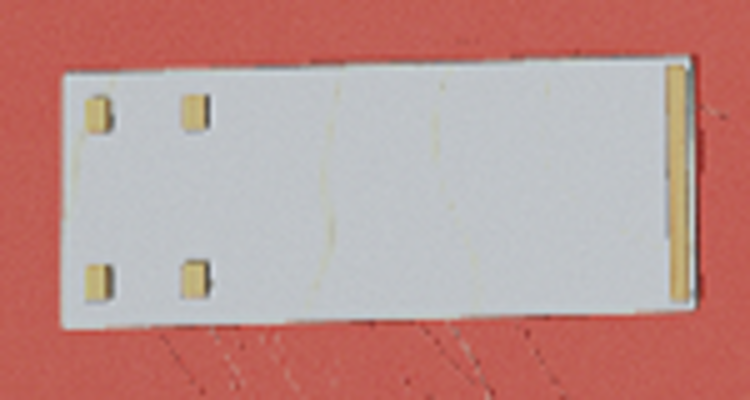

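View pics/t_rack.png

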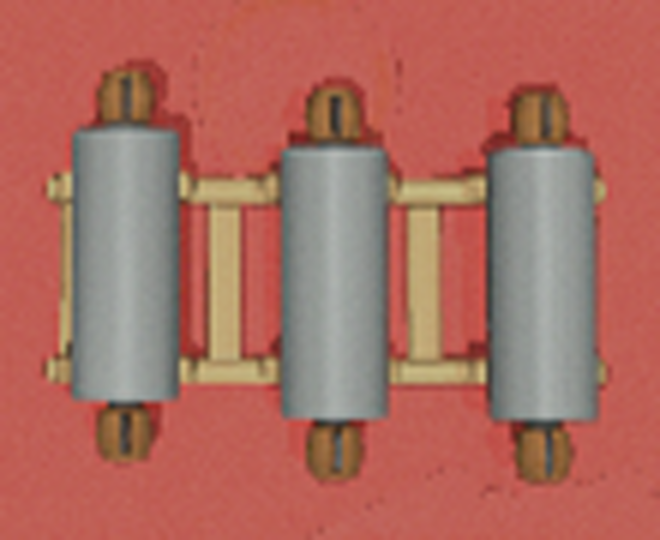

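View pics/s_rack.png

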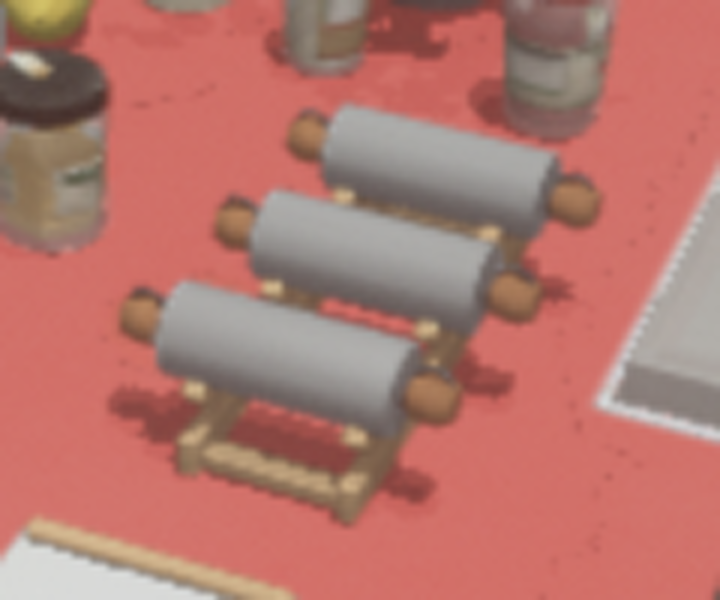

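```bash
python3 - <<'E'
from h import *
for p in [(117.8,204.6),(243,201.4),(243.8,252),(117.4,255.6)]: print(np.round(at_z("top",p,.02),4))
print('chocks')
for q in [(98,114),(195,111),(98,281),(195,278)]: print(np.round(at_z("top",(q[0]/5+105,q[1]/5+190),.028),4))
print('strip ends')
for q in [(675,66),(681,300)]: print(np.round(at_z("top",(q[0]/5+105,q[1]/5+190),.028),4))
print('pins')
for q in [(126,265),(334,284),(543,285), (126,70),(125,460),(334,88),(334,480),(541,90),(544,482)]: print(np.round(at_z("top",(q[0]/6+265,q[1]/6+185),.056),4))
print('rails')
for q in [(52,187),(603,190),(54,371),(603,373)]: print(np.round(at_z("top",(q[0]/6+265,q[1]/6+185),.04),4))
print('scene pins')
for q in [(285,358),(375,262),(443,170)]: print(np.round(at_z("scene",(q[0]/6+250,q[1]/6+160),.056),4))
E
```

```text
[0.5827 0.3251 0.02  ]
[0.5902 0.0085 0.02  ]
[0.4624 0.0058 0.02  ]
[0.4543 0.3222 0.02  ]
chocks
[0.5611 0.3047 0.028 ]
[0.5625 0.2561 0.028 ]
[0.4776 0.3023 0.028 ]
[0.4789 0.254  0.028 ]
strip ends
[0.5848 0.0154 0.028 ]
[0.4674 0.0117 0.028 ]
pins
[ 0.5177 -0.0999  0.056 ]
[ 0.5098 -0.1847  0.056 ]
[ 0.5091 -0.27    0.056 ]
[ 0.5978 -0.1001  0.056 ]
[ 0.4387 -0.0992  0.056 ]
[ 0.5902 -0.1855  0.056 ]
[ 0.4304 -0.1839  0.056 ]
[ 0.5892 -0.2706  0.056 ]
[ 0.4293 -0.269   0.056 ]
rails
[ 0.5509 -0.0695  0.04  ]
[ 0.5491 -0.2982  0.04  ]
[ 0.4749 -0.0703  0.04  ]
[ 0.4735 -0.2967  0.04  ]
scene pins
[ 0.5161 -0.0901  0.056 ]
[ 0.5071 -0.1746  0.056 ]
[ 0.5055 -0.2611  0.056 ]
```

```bash
cat >> h.py <<'E'
def plan(*pts, yaw=0.0):
    """pts world TCP; yaw = world yaw of the tool x axis"""
    o=r.get_obs(); R0=R.from_rotvec(o['orientation']); 
    Rt=R.from_euler('z',yaw)*R.from_rotvec([np.pi,0,0])
    d=(R0.inv()*Rt).as_rotvec(degrees=True)
    print('t',round(o['clock'],2),'tcp',np.round(o['tcp_pos'],4),'rot',np.round(d,1),'w',round(o['grip_width'],4),'F',np.round(o['contact_force'],1))
    for p in pts:
        v=R0.inv().apply(np.array(p)-o['tcp_pos'])*100
        print(p,'->',np.round(v,2),'rows',round(np.linalg.norm(v)/4.17,1))
B0=np.array([.5228,.1643]);TH=.0247
def board(x,y,z): 
    return tuple(np.round([B0[0]+x*np.cos(TH)-y*np.sin(TH),B0[1]+x*np.sin(TH)+y*np.cos(TH),z],4))
E
python3 - <<'E'
from h import *
plan((.5177,-.0999,.20),(.5177,-.0999,.035))
print(R.from_rotvec(r.get_obs()['orientation']).as_matrix().round(3))
E
```

```text
t 1.1 tcp [ 0.1695 -0.6534  0.2313] rot [ 0.  -0.  14.5] w 0.0852 F [-0.3 -0.8  0.1]
(0.5177, -0.0999, 0.2) -> [ 47.6  -44.83   3.13] rows 15.7
(0.5177, -0.0999, 0.035) -> [ 47.6  -44.83  19.63] rows 16.4
[[ 0.968  0.251  0.   ]
 [ 0.251 -0.968 -0.   ]
 [ 0.     0.    -1.   ]]
```

Call:
{"fn": "jog_arm", "kwargs": {"rows": [{"xyz":[3.0,-2.8,0.2],"delta_rot":[0,0,3],"fingers":0.2},{"xyz":[6.0,-5.6,0.4],"delta_rot":[0,0,6],"fingers":0.2},{"xyz":[9.0,-8.5,0.6],"delta_rot":[0,0,9],"fingers":0.2},{"xyz":[12.0,-11.3,0.8],"delta_rot":[0,0,12],"fingers":0.2},{"xyz":[15.0,-14.1,1.0],"delta_rot":[0,0,14.5],"fingers":0.2}]}}

```text
clock: 1.52
tcp_pos: [0.28, -0.4775, 0.2214]
orientation: [3.141, -0.003, 0.001]
contact_force: [0.6, 0.2, -0.6]
grip_width: 0.0681
```

```bash
python3 - <<'E'
from h import *
plan((.5177,-.0999,.20),(.5177,-.0999,.035)); print(r.get_obs()['joints'].round(2))
E
```

```text
t 1.52 tcp [ 0.28   -0.4775  0.2214] rot [ 0.  -0.  -0.1] w 0.0681 F [ 0.6  0.2 -0.6]
(0.5177, -0.0999, 0.2) -> [ 23.68 -37.82   2.13] rows 10.7
(0.5177, -0.0999, 0.035) -> [ 23.68 -37.82  18.63] rows 11.6
[ 0.93  0.29  0.    1.86 -0.    0.99 -0.64]
```

Call:
{"fn": "jog_arm", "kwargs": {"rows": [{"xyz":[2.2,-3.5,0.2],"delta_rot":[0,0,0],"fingers":0.2},{"xyz":[4.4,-7.0,0.4],"delta_rot":[0,0,0],"fingers":0.2},{"xyz":[6.6,-10.6,0.6],"delta_rot":[0,0,0],"fingers":0.2},{"xyz":[8.8,-14.1,0.8],"delta_rot":[0,0,0],"fingers":0.2},{"xyz":[11.0,-17.6,1.0],"delta_rot":[0,0,0],"fingers":0.2}]}}

```text
clock: 1.93
tcp_pos: [0.3904, -0.3011, 0.2117]
orientation: [3.141, -0.004, 0.002]
contact_force: [0.6, -0.3, -0.5]
grip_width: 0.0681
```

Call:
{"fn": "jog_arm", "kwargs": {"rows": [{"xyz":[2.4,-3.3,0.2],"delta_rot":[0,0,0],"fingers":0.2},{"xyz":[4.8,-6.7,0.4],"delta_rot":[0,0,0],"fingers":0.2},{"xyz":[7.2,-10.0,0.6],"delta_rot":[0,0,0],"fingers":0.2},{"xyz":[9.6,-13.4,0.8],"delta_rot":[0,0,0],"fingers":0.2},{"xyz":[12.0,-16.8,1.0],"delta_rot":[0,0,0],"fingers":0.2}]}}

```text
clock: 2.35
tcp_pos: [0.5117, -0.1319, 0.202]
orientation: [3.14, -0.004, 0.003]
contact_force: [0.1, -0.6, 0.1]
grip_width: 0.0682
```

```bash
python3 - <<'E'
from h import *
plan((.5177,-.0999,.20),(.5177,-.0999,.035)); print(r.get_obs()['joints'].round(2))
E
```

```text
t 2.35 tcp [ 0.5117 -0.1319  0.202 ] rot [ 0.1 -0.1 -0.2] w 0.0682 F [ 0.1 -0.6  0.1]
(0.5177, -0.0999, 0.2) -> [ 0.59 -3.2   0.2 ] rows 0.8
(0.5177, -0.0999, 0.035) -> [ 0.56 -3.22 16.7 ] rows 4.1
[ 0.34  0.28 -0.24  1.92  0.08  0.94 -1.52]
```

Call:
{"fn": "jog_arm", "kwargs": {"rows": [{"xyz":[0.6,-3.2,1.0],"delta_rot":[0,0,0],"fingers":0.2},{"xyz":[0.6,-3.2,5.0],"delta_rot":[0,0,0],"fingers":0.2},{"xyz":[0.6,-3.2,9.0],"delta_rot":[0,0,0],"fingers":0.2},{"xyz":[0.6,-3.2,13.0],"delta_rot":[0,0,0],"fingers":0.2},{"xyz":[0.6,-3.2,15.0],"delta_rot":[0,0,0],"fingers":0.2}]}}

```text
clock: 2.77
tcp_pos: [0.5158, -0.0995, 0.0482]
orientation: [3.141, -0.003, -0.004]
contact_force: [-0.6, 0.4, -1.1]
grip_width: 0.0676
```

```bash
python3 - <<'E'
from h import *
plan((.5177,-.0999,.035)); 
for c in("scene","top"):
    cv2.imwrite(f"pics/{c}1.png",imaging.grab_frame(c))
a=cv2.imread("pics/scene1.png")[130:260,230:390]; b=cv2.imread("pics/top1.png")[170:300,250:410]
cv2.imwrite("pics/p1.png",cv2.resize(np.hstack([a,b]),None,fx=2.45,fy=2.45,interpolation=cv2.INTER_CUBIC))
E
```

```text
t 2.77 tcp [ 0.5158 -0.0995  0.0482] rot [ 0.   0.2 -0.1] w 0.0676 F [-0.6  0.4 -1.1]
(0.5177, -0.0999, 0.035) -> [0.2  0.03 1.32] rows 0.3
```

View pics/p1.png

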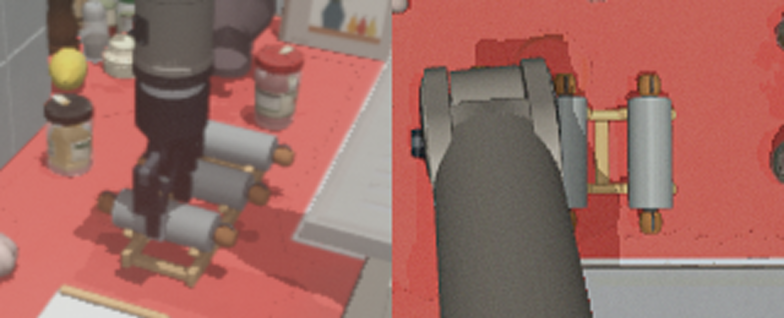

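The scene view (left) shows the fingers straddling the nearest pin's barrel; the top view is blocked by the arm. I go down and close.

Call:
{"fn": "jog_arm", "kwargs": {"rows": [{"xyz":[0.2,0.0,0.7],"delta_rot":[0,0,0],"fingers":0.2},{"xyz":[0.2,0.0,1.3],"delta_rot":[0,0,0],"fingers":0.2},{"xyz":[0.2,0.0,1.3],"delta_rot":[0,0,0],"fingers":0.5},{"xyz":[0.2,0.0,1.3],"delta_rot":[0,0,0],"fingers":0.8},{"xyz":[0.2,0.0,1.3],"delta_rot":[0,0,0],"fingers":0.8}], "grip_force": 30}}

```text
clock: 3.28
tcp_pos: [0.5181, -0.0955, 0.0372]
orientation: [-3.138, -0.001, 0.005]
contact_force: [-3.1, 9.9, 4.3]
grip_width: 0.0427
```

Call:
{"fn": "jog_arm", "kwargs": {"rows": [{"xyz":[0,0,0],"delta_rot":[0,0,0],"fingers":0.8},{"xyz":[0,0,0],"delta_rot":[0,0,0],"fingers":0.8},{"xyz":[0,0,-1.0],"delta_rot":[0,0,0],"fingers":0.8},{"xyz":[0,0,-3.0],"delta_rot":[0,0,0],"fingers":0.8},{"xyz":[0,0,-6.0],"delta_rot":[0,0,0],"fingers":0.8}]}}

```text
clock: 3.7
tcp_pos: [0.5163, -0.0963, 0.0966]
orientation: [-3.138, 0.0, 0.013]
contact_force: [0.6, -0.4, -2.2]
grip_width: 0.0432
```

```bash
python3 - <<'E'
from h import *
p=board(0,-.095,.0);print(p)
plan(p[:2]+(.1,),p[:2]+(.024,),p[:2]+(.021,),yaw=TH)
E
```

```text
(np.float64(0.5251), np.float64(0.0693), np.float64(0.0))
t 3.7 tcp [ 0.5163 -0.0963  0.0966] rot [-0.2  0.5 -1.4] w 0.0432 F [ 0.6 -0.4 -2.2]
(np.float64(0.5251), np.float64(0.0693), 0.1) -> [  0.87 -16.56  -0.29] rows 4.0
(np.float64(0.5251), np.float64(0.0693), 0.024) -> [  0.93 -16.53   7.31] rows 4.3
(np.float64(0.5251), np.float64(0.0693), 0.021) -> [  0.94 -16.53   7.61] rows 4.4
```

Call:
{"fn": "jog_arm", "kwargs": {"rows": [{"xyz":[0.2,-3.3,0],"delta_rot":[0,0,0],"fingers":0.8},{"xyz":[0.4,-7.0,0],"delta_rot":[0,0,0],"fingers":0.8},{"xyz":[0.6,-11,0],"delta_rot":[0,0.5,-1.4],"fingers":0.8},{"xyz":[0.9,-15,0],"delta_rot":[-0.2,0.5,-1.4],"fingers":0.8},{"xyz":[0.9,-16.7,1],"delta_rot":[-0.2,0.5,-1.4],"fingers":0.8}]}}

```text
clock: 4.12
tcp_pos: [0.5272, 0.0773, 0.09]
orientation: [-3.137, -0.046, -0.01]
contact_force: [0.2, 1.5, -3.0]
grip_width: 0.0431
```

```bash
python3 - <<'E'
from h import *
p=board(0,-.095,.0)
plan(p[:2]+(.03,),p[:2]+(.026,),p[:2]+(.021,),yaw=TH)
cv2.imwrite("pics/s2.png",cv2.resize(imaging.grab_frame("scene")[170:370,170:370],None,fx=3,fy=3))
E
```

```text
t 4.12 tcp [0.5272 0.0773 0.09  ] rot [-0.2 -0.4  0.3] w 0.0431 F [ 0.2  1.5 -3. ]
(np.float64(0.5251), np.float64(0.0693), 0.03) -> [-0.28  0.82  6.  ] rows 1.5
(np.float64(0.5251), np.float64(0.0693), 0.026) -> [-0.28  0.82  6.4 ] rows 1.5
(np.float64(0.5251), np.float64(0.0693), 0.021) -> [-0.28  0.82  6.9 ] rows 1.7
```

View pics/s2.png

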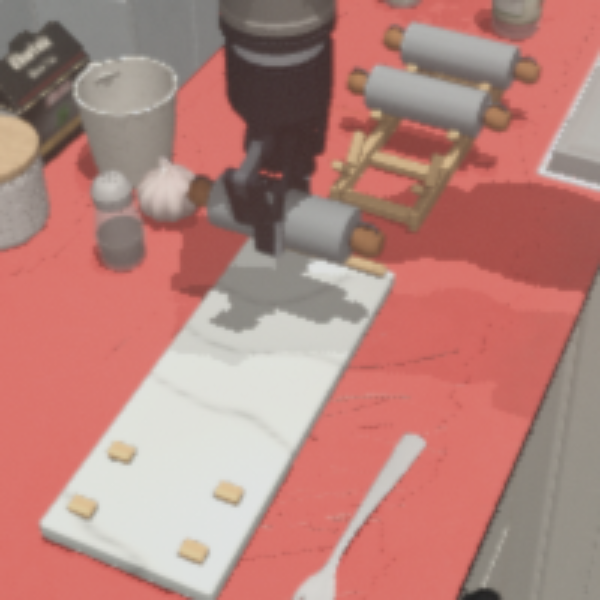

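Call:
{"fn": "jog_arm", "kwargs": {"rows": [{"xyz":[-0.3,0.5,2.5],"delta_rot":[-0.2,-0.4,0.3],"fingers":0.8},{"xyz":[-0.3,0.5,5],"delta_rot":[-0.2,-0.4,0.3],"fingers":0.8},{"xyz":[-0.3,0.5,6.0],"delta_rot":[-0.2,-0.4,0.3],"fingers":0.8},{"xyz":[-0.3,0.5,6.3],"delta_rot":[-0.2,-0.4,0.3],"fingers":0.8},{"xyz":[-0.3,0.5,6.4],"delta_rot":[-0.2,-0.4,0.3],"fingers":0.8}]}}

```text
clock: 4.58
tcp_pos: [0.5223, 0.0734, 0.0236]
orientation: [-3.141, -0.041, 0.009]
contact_force: [0.3, -0.4, -2.2]
grip_width: 0.0431
```

```bash
python3 - <<'E'
from h import *
p=board(0,-.09,.0)
plan(p[:2]+(.026,),p[:2]+(.021,),yaw=TH)
E
```

```text
t 4.58 tcp [0.5223 0.0734 0.0236] rot [-0.   0.3  0.1] w 0.0431 F [ 0.3 -0.4 -2.2]
(np.float64(0.525), np.float64(0.0743), 0.026) -> [ 0.27 -0.08 -0.24] rows 0.1
(np.float64(0.525), np.float64(0.0743), 0.021) -> [ 0.28 -0.08  0.26] rows 0.1
```

Call:
{"fn": "jog_arm", "kwargs": {"rows": [{"xyz":[0.1,0,0],"delta_rot":[0,0.2,0.1],"fingers":0.8},{"xyz":[0.2,0,0.05],"delta_rot":[0,0.3,0.1],"fingers":0.8},{"xyz":[0.2,0,0.1],"delta_rot":[0,0.3,0.1],"fingers":0.8},{"xyz":[0.2,0,0.15],"delta_rot":[0,0.3,0.1],"fingers":0.8},{"xyz":[0.2,0,0.15],"delta_rot":[0,0.3,0.1],"fingers":0.8}]}}

```text
clock: 5.0
tcp_pos: [0.5254, 0.0734, 0.0233]
orientation: [-3.141, -0.038, -0.003]
contact_force: [-1.4, -0.4, 3.5]
grip_width: 0.0433
```

Call:
{"fn": "jog_arm", "kwargs": {"rows": [{"xyz":[0,0,0],"delta_rot":[0,0,0],"fingers":0.8},{"xyz":[0,0,0.05],"delta_rot":[0,0,0],"fingers":0.8},{"xyz":[0,0,0.1],"delta_rot":[0,0,0],"fingers":0.8},{"xyz":[0,0,0.1],"delta_rot":[0,0,0],"fingers":0.8},{"xyz":[0,0,0.1],"delta_rot":[0,0,0],"fingers":0.8}]}}

```text
clock: 5.42
tcp_pos: [0.526, 0.0735, 0.0232]
orientation: [-3.141, -0.037, -0.005]
contact_force: [-2.1, -1.5, 9.0]
grip_width: 0.0434
```

Call:
{"fn": "jog_arm", "kwargs": {"rows": [{"xyz":[0,0,-0.1],"delta_rot":[0,0,0],"fingers":0.6},{"xyz":[0,0,-0.1],"delta_rot":[0,0,0],"fingers":0.4},{"xyz":[0,0,-0.1],"delta_rot":[0,0,0],"fingers":0.4},{"xyz":[0,0,-0.1],"delta_rot":[0,0,0],"fingers":0.4},{"xyz":[0,0,-0.1],"delta_rot":[0,0,0],"fingers":0.4}]}}

```text
clock: 5.83
tcp_pos: [0.526, 0.0735, 0.0242]
orientation: [-3.141, -0.038, -0.004]
contact_force: [0.3, 0.5, 0.7]
grip_width: 0.051
```

```bash
python3 - <<'E'
from h import *
plan(yaw=TH)
cv2.imwrite("pics/s3.png",cv2.resize(imaging.grab_frame("scene")[210:330,210:330],None,fx=5,fy=5,interpolation=cv2.INTER_CUBIC))
E
```

```text
t 5.83 tcp [0.526  0.0735 0.0242] rot [-0.  -0.2 -0. ] w 0.051 F [0.3 0.5 0.7]
```

View pics/s3.png

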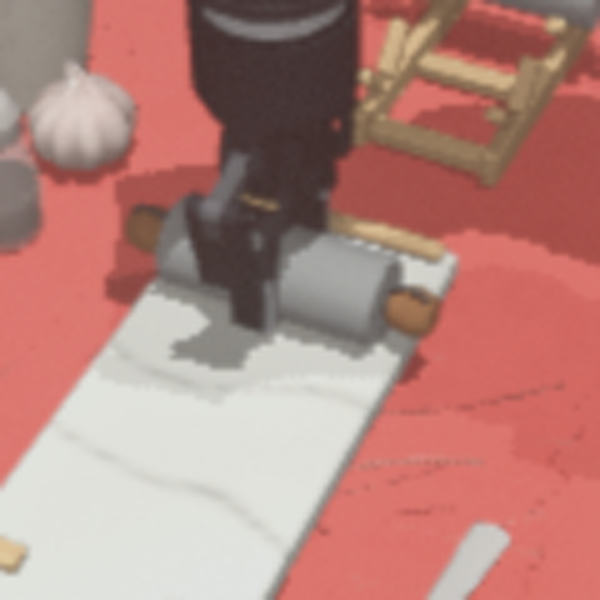

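Call:
{"fn": "jog_arm", "kwargs": {"rows": [{"xyz":[0,-0.6,0],"delta_rot":[0,0,0],"fingers":0.4},{"xyz":[0,-1.2,0],"delta_rot":[0,0,0],"fingers":0.4},{"xyz":[0,-1.8,0],"delta_rot":[0,0,0],"fingers":0.4},{"xyz":[0,-2.4,0],"delta_rot":[0,0,0],"fingers":0.4},{"xyz":[0,-3.0,0],"delta_rot":[0,0,0],"fingers":0.4}]}}

```text
clock: 6.3
tcp_pos: [0.5252, 0.1047, 0.0242]
orientation: [-3.141, -0.039, -0.005]
contact_force: [0.4, 0.4, -0.2]
grip_width: 0.0512
```

```bash
python3 - <<'E'
from h import *
plan(yaw=TH)
cv2.imwrite("pics/s4.png",cv2.resize(imaging.grab_frame("scene")[220:340,200:320],None,fx=5,fy=5,interpolation=cv2.INTER_CUBIC))
cv2.imwrite("pics/t4.png",cv2.resize(imaging.grab_frame("top")[180:280,120:280],None,fx=4,fy=4,interpolation=cv2.INTER_CUBIC))
E
```

```text
t 6.3 tcp [0.5252 0.1047 0.0242] rot [-0.  -0.2 -0. ] w 0.0512 F [ 0.4  0.4 -0.2]
```

View pics/s4.png

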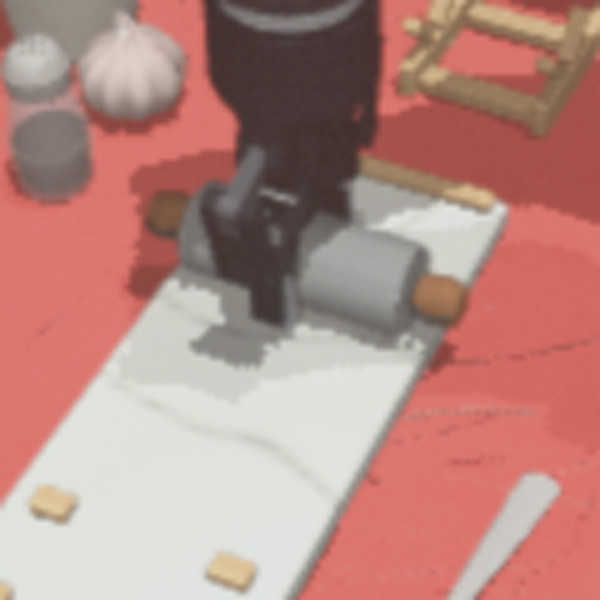

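View pics/t4.png

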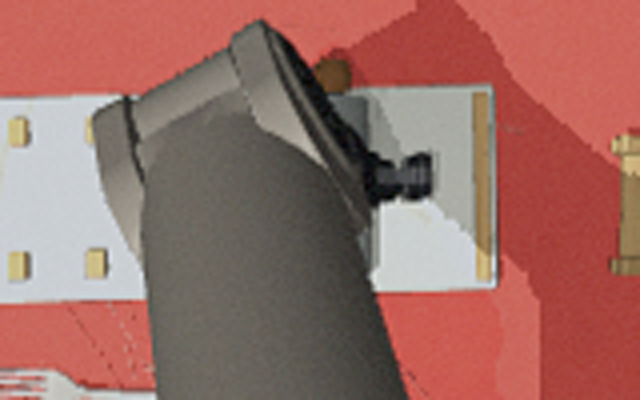

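Call:
{"fn": "jog_arm", "kwargs": {"rows": [{"xyz":[0,-0.7,0],"delta_rot":[0,0,0],"fingers":0.4},{"xyz":[0,-1.4,0],"delta_rot":[0,0,0],"fingers":0.4},{"xyz":[0,-2.1,0],"delta_rot":[0,0,0],"fingers":0.4},{"xyz":[0,-2.8,0],"delta_rot":[0,0,0],"fingers":0.4},{"xyz":[0,-3.5,0],"delta_rot":[0,0,0],"fingers":0.4}]}}

```text
clock: 6.82
tcp_pos: [0.5243, 0.1416, 0.0244]
orientation: [-3.14, -0.042, -0.005]
contact_force: [0.0, -0.2, 0.4]
grip_width: 0.0512
```

Call:
{"fn": "jog_arm", "kwargs": {"rows": [{"xyz":[0,-0.7,0],"delta_rot":[0,0,0],"fingers":0.4},{"xyz":[0,-1.4,0],"delta_rot":[0,0,0],"fingers":0.4},{"xyz":[0,-2.1,0],"delta_rot":[0,0,0],"fingers":0.4},{"xyz":[0,-2.8,0],"delta_rot":[0,0,0],"fingers":0.4},{"xyz":[0,-3.5,0],"delta_rot":[0,0,0],"fingers":0.4}]}}

```text
clock: 7.23
tcp_pos: [0.5233, 0.1772, 0.0244]
orientation: [-3.14, -0.042, -0.005]
contact_force: [0.8, -1.0, 0.3]
grip_width: 0.0516
```

```bash
python3 - <<'E'
from h import *
plan(yaw=TH)
cv2.imwrite("pics/s5.png",cv2.resize(imaging.grab_frame("scene")[240:360,180:300],None,fx=5,fy=5,interpolation=cv2.INTER_CUBIC))
cv2.imwrite("pics/t5.png",cv2.resize(imaging.grab_frame("top")[180:280,100:260],None,fx=4,fy=4,interpolation=cv2.INTER_CUBIC))
E
```

```text
t 7.23 tcp [0.5233 0.1772 0.0244] rot [-0.1 -0.2  0.1] w 0.0516 F [ 0.8 -1.   0.3]
```

View pics/s5.png

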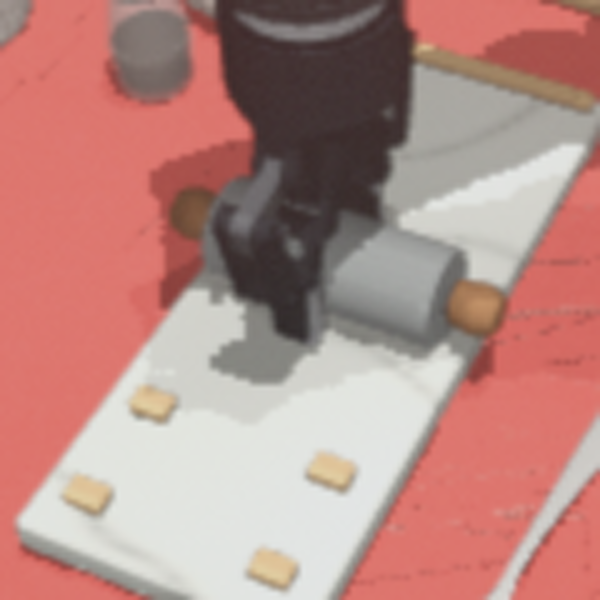

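View pics/t5.png

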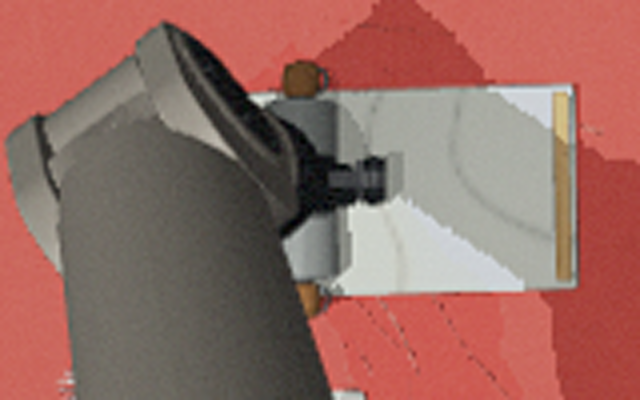

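Call:
{"fn": "jog_arm", "kwargs": {"rows": [{"xyz":[0,-0.8,0],"delta_rot":[0,0,0],"fingers":0.4},{"xyz":[0,-1.6,0],"delta_rot":[0,0,0],"fingers":0.4},{"xyz":[0,-2.4,0],"delta_rot":[0,0,0],"fingers":0.4},{"xyz":[0,-3.0,0],"delta_rot":[0,0,0],"fingers":0.4},{"xyz":[0,-3.3,0],"delta_rot":[0,0,0],"fingers":0.4}]}}

```text
clock: 7.75
tcp_pos: [0.5222, 0.2133, 0.0247]
orientation: [-3.137, -0.047, -0.006]
contact_force: [0.9, 0.5, 0.7]
grip_width: 0.0513
```

```bash
python3 - <<'E'
from h import *
plan(yaw=TH)
cv2.imwrite("pics/s6.png",cv2.resize(imaging.grab_frame("scene")[260:360,180:300],None,fx=6,fy=6,interpolation=cv2.INTER_CUBIC))
cv2.imwrite("pics/t6.png",cv2.resize(imaging.grab_frame("top")[180:280,100:230],None,fx=6,fy=6,interpolation=cv2.INTER_CUBIC))
E
```

```text
t 7.75 tcp [0.5222 0.2133 0.0247] rot [-0.2 -0.2  0.3] w 0.0513 F [0.9 0.5 0.7]
```

View pics/s6.png

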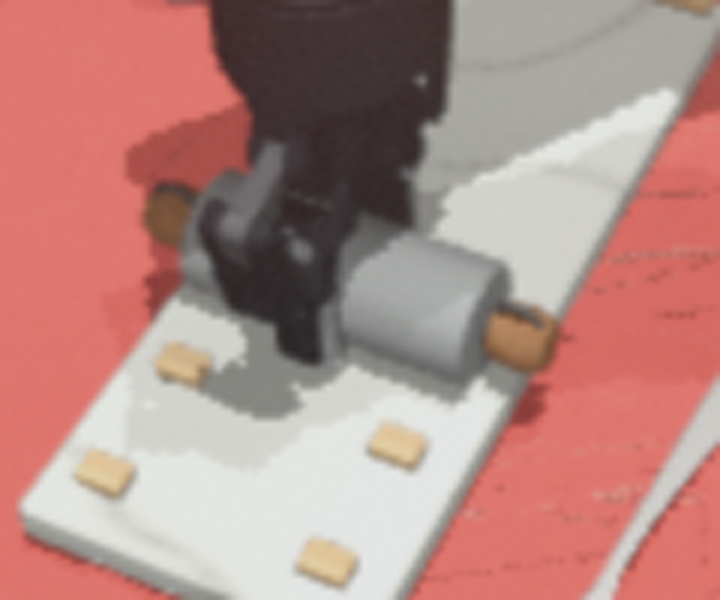

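View pics/t6.png

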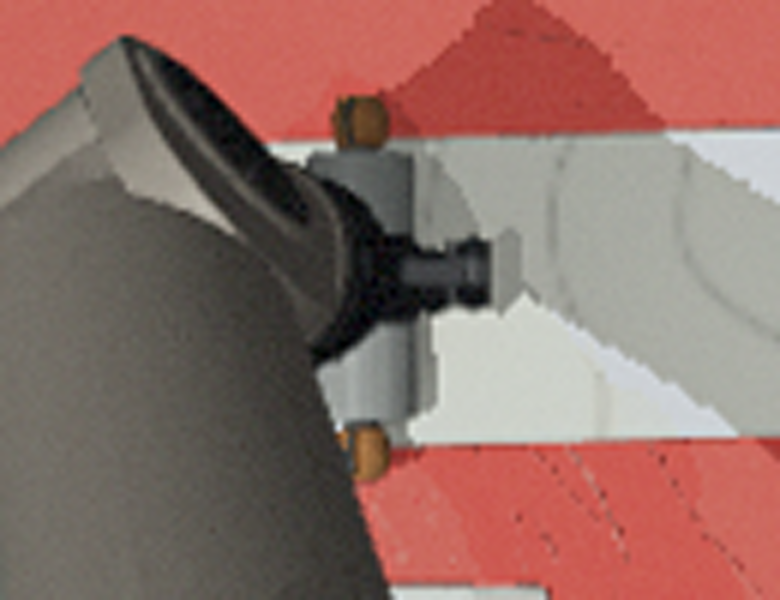

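Call:
{"fn": "jog_arm", "kwargs": {"rows": [{"xyz":[0,0.1,0],"delta_rot":[0,0,0],"fingers":0.4},{"xyz":[0,0.2,0],"delta_rot":[-0.2,-0.2,0.3],"fingers":0.4},{"xyz":[0,0.2,0],"delta_rot":[-0.2,-0.2,0.3],"fingers":0.8},{"xyz":[0,0.2,0],"delta_rot":[-0.2,-0.2,0.3],"fingers":0.8},{"xyz":[0,0.2,0],"delta_rot":[-0.2,-0.2,0.3],"fingers":0.8}]}}

```text
clock: 8.27
tcp_pos: [0.5225, 0.21, 0.0248]
orientation: [3.141, 0.037, 0.001]
contact_force: [0.8, -0.6, 3.6]
grip_width: 0.0432
```

```bash
python3 - <<'E'
from h import *
plan(yaw=TH)
cv2.imwrite("pics/s7.png",cv2.resize(imaging.grab_frame("scene")[260:360,180:300],None,fx=6,fy=6,interpolation=cv2.INTER_CUBIC))
cv2.imwrite("pics/t7.png",cv2.resize(imaging.grab_frame("top")[190:265,130:185],None,fx=8,fy=8,interpolation=cv2.INTER_CUBIC))
# where would the axis / loop top of a pin be? 
y=.2113;x=.5222
for dx in(-.07,.07):
    for z in(.042,.054,.058): print(dx,z,((proj("top",(x+dx,y+dx*TH,z))-[130,190])*8).round(1))
E
```

```text
t 8.27 tcp [0.5225 0.21   0.0248] rot [ 0. -0. -0.] w 0.0432 F [ 0.8 -0.6  3.6]
-0.07 0.042 [241.8 531. ]
-0.07 0.054 [232.  531.3]
-0.07 0.058 [228.6 531.4]
0.07 0.042 [240.5  78.4]
0.07 0.054 [230.7  74.1]
0.07 0.058 [227.4  72.7]
```

View pics/t7.png

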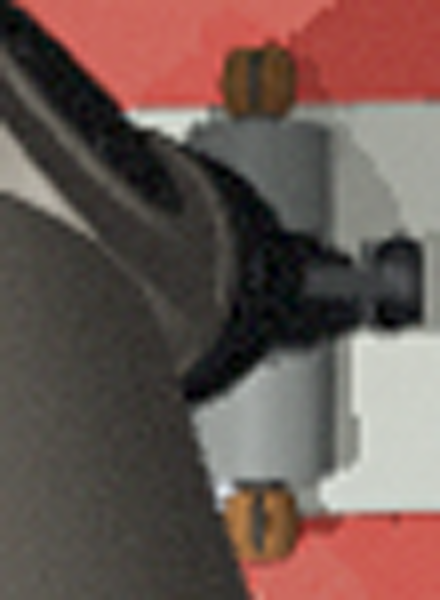

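View pics/s7.png

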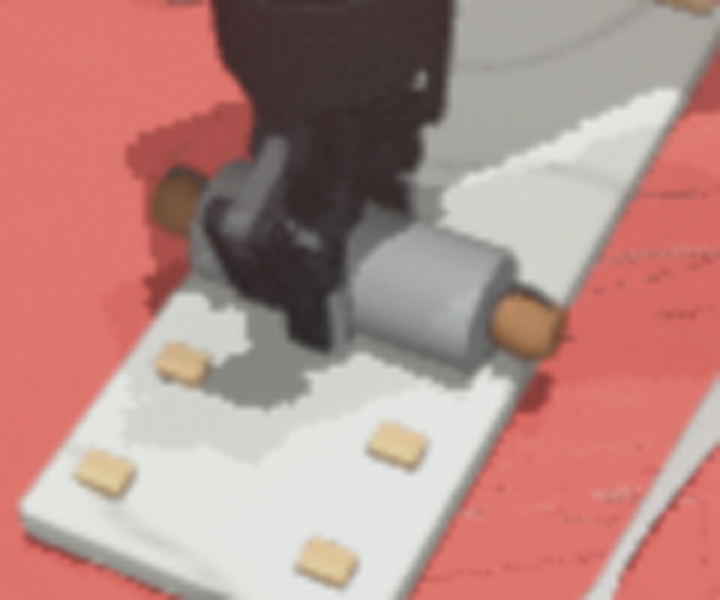

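Call:
{"fn": "jog_arm", "kwargs": {"rows": [{"xyz":[0,0,0],"delta_rot":[0,0,0],"fingers":0.4},{"xyz":[0,-0.1,0],"delta_rot":[0,0,0],"fingers":0.4},{"xyz":[0,-0.3,0],"delta_rot":[0,0,0],"fingers":0.4},{"xyz":[0,-0.35,0],"delta_rot":[0,0,0],"fingers":0.4},{"xyz":[0,-0.35,0],"delta_rot":[0,0,0],"fingers":0.5}]}}

```text
clock: 8.78
tcp_pos: [0.5223, 0.2137, 0.0247]
orientation: [3.141, 0.038, 0.001]
contact_force: [-2.1, -0.7, 4.3]
grip_width: 0.044
```

Call:
{"fn": "jog_arm", "kwargs": {"rows": [{"xyz":[0,0,0],"delta_rot":[0,0,0],"fingers":0.8},{"xyz":[0,0,0],"delta_rot":[0,0,0],"fingers":0.8},{"xyz":[0,0,0],"delta_rot":[0,0,0],"fingers":0.8},{"xyz":[0,0,0],"delta_rot":[0,0,0],"fingers":0.8},{"xyz":[0,0,0],"delta_rot":[0,0,0],"fingers":0.8}]}}

```text
clock: 9.2
tcp_pos: [0.5223, 0.2137, 0.0248]
orientation: [3.141, 0.038, 0.001]
contact_force: [-1.2, -1.0, 2.2]
grip_width: 0.0432
```

```bash
python3 - <<'E'
from h import *
plan(yaw=TH)
s=imaging.grab_frame("scene");t=imaging.grab_frame("top")
cv2.imwrite("pics/s8.png",cv2.resize(s[260:360,180:300],None,fx=6,fy=6,interpolation=cv2.INTER_CUBIC))
cv2.imwrite("pics/t8.png",cv2.resize(t[190:265,110:185],None,fx=8,fy=8,interpolation=cv2.INTER_CUBIC))
E
```

```text
t 9.2 tcp [0.5223 0.2137 0.0248] rot [ 0. -0. -0.] w 0.0432 F [-1.2 -1.   2.2]
```

View pics/t8.png

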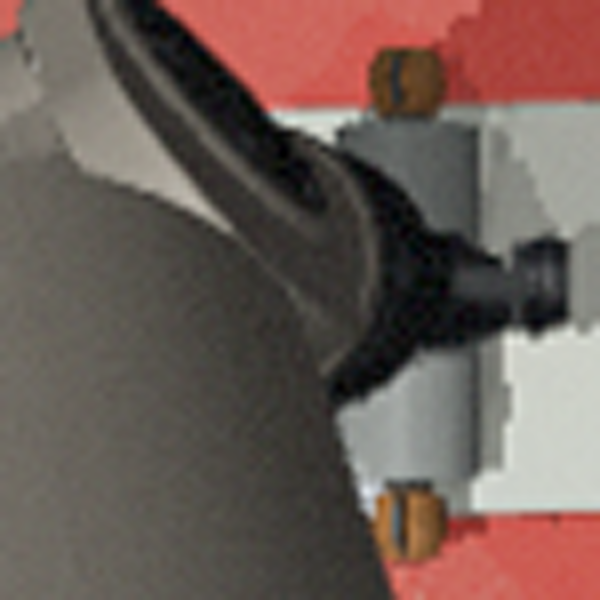

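View pics/s8.png

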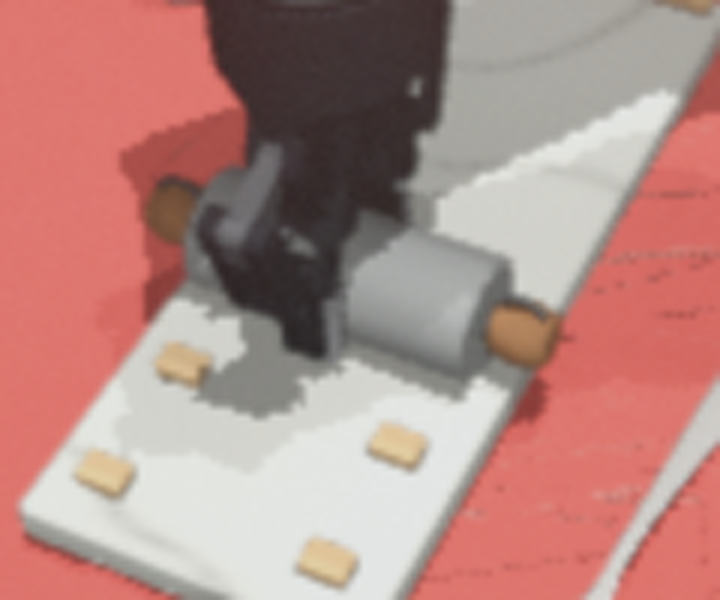

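```bash
python3 - <<'E'
from h import *
m=at_z("top",(408.5/8+110,302/8+190),.042);print(m)
# scene: chock centers top face, zoom6 offset (180,260)
ps=[(182,362),(105,472),(398,444),(327,560)]
Q=[at_z("scene",(a/6+180,b/6+260),.028) for a,b in ps]
print(np.round(Q,4),np.mean(Q,0).round(4))
# scene handles centers: far (175,210), near(522,332)
for q in [(172,212),(523,334)]: print(at_z("scene",(q[0]/6+180,q[1]/6+260),.042).round(4))
E
```

```text
[0.5226353  0.20903371 0.042     ]
[[0.5588 0.2665 0.028 ]
 [0.5572 0.3153 0.028 ]
 [0.4751 0.2643 0.028 ]
 [0.4742 0.3127 0.028 ]] [0.5163 0.2897 0.028 ]
[0.5912 0.2205 0.042 ]
[0.4525 0.2159 0.042 ]
```

Call:
{"fn": "jog_arm", "kwargs": {"rows": [{"xyz":[0,0,-1.2],"delta_rot":[0,0,0],"fingers":0.8},{"xyz":[0,-1.0,-2.2],"delta_rot":[0,0,0],"fingers":0.8},{"xyz":[-0.1,-4.0,-2.2],"delta_rot":[0,0,0],"fingers":0.8},{"xyz":[-0.1,-6.5,-2.2],"delta_rot":[0,0,0],"fingers":0.8},{"xyz":[-0.1,-7.1,-2.2],"delta_rot":[0,0,0],"fingers":0.8}]}}

```text
clock: 9.72
tcp_pos: [0.5188, 0.2919, 0.0485]
orientation: [-3.136, -0.046, -0.003]
contact_force: [-0.6, 1.7, -2.1]
grip_width: 0.043
```

```bash
python3 - <<'E'
from h import *
plan((.5195,.2847,.047),(.5195,.2847,.026),yaw=TH)
E
```

```text
t 9.72 tcp [0.5188 0.2919 0.0485] rot [-0.3 -0.1  0.3] w 0.043 F [-0.6  1.7 -2.1]
(0.5195, 0.2847, 0.047) -> [0.05 0.73 0.15] rows 0.2
(0.5195, 0.2847, 0.026) -> [0.04 0.74 2.25] rows 0.6
```

Call:
{"fn": "jog_arm", "kwargs": {"rows": [{"xyz":[0,0.5,0.1],"delta_rot":[-0.3,-0.1,0.3],"fingers":0.8},{"xyz":[0,0.7,0.1],"delta_rot":[-0.3,-0.1,0.3],"fingers":0.8},{"xyz":[0,0.7,0.1],"delta_rot":[-0.3,-0.1,0.3],"fingers":0.8},{"xyz":[0,0.7,0.1],"delta_rot":[-0.3,-0.1,0.3],"fingers":0.8},{"xyz":[0,0.7,0.1],"delta_rot":[-0.3,-0.1,0.3],"fingers":0.8}]}}

```text
clock: 10.13
tcp_pos: [0.5193, 0.2834, 0.0474]
orientation: [3.14, 0.035, 0.001]
contact_force: [-0.3, 0.7, -3.2]
grip_width: 0.0431
```

```bash
python3 - <<'E'
from h import *
plan((.5195,.2847,.047),(.5195,.2847,.028),yaw=TH)
s=imaging.grab_frame("scene");t=imaging.grab_frame("top")
cv2.imwrite("pics/s9.png",cv2.resize(s[270:370,160:290],None,fx=6,fy=6,interpolation=cv2.INTER_CUBIC))
cv2.imwrite("pics/t9.png",cv2.resize(t[190:265,90:165],None,fx=8,fy=8,interpolation=cv2.INTER_CUBIC))
E
```

```text
t 10.13 tcp [0.5193 0.2834 0.0474] rot [ 0.1 -0.  -0.1] w 0.0431 F [-0.3  0.7 -3.2]
(0.5195, 0.2847, 0.047) -> [ 0.02 -0.13  0.04] rows 0.0
(0.5195, 0.2847, 0.028) -> [ 0.02 -0.14  1.94] rows 0.5
```

View pics/t9.png

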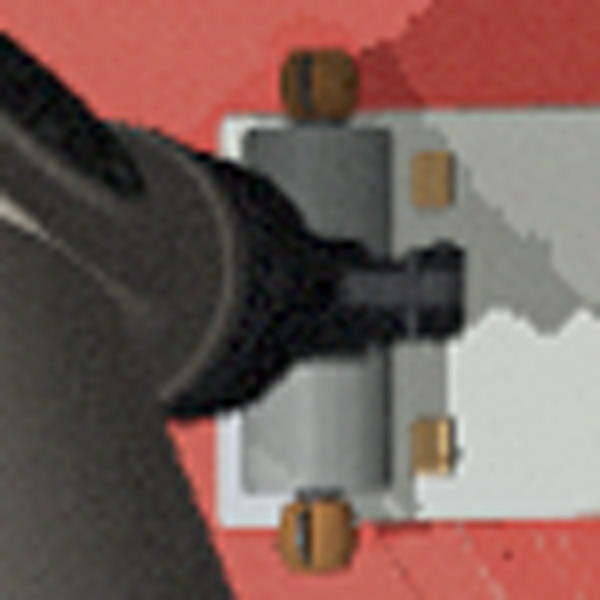

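View pics/s9.png

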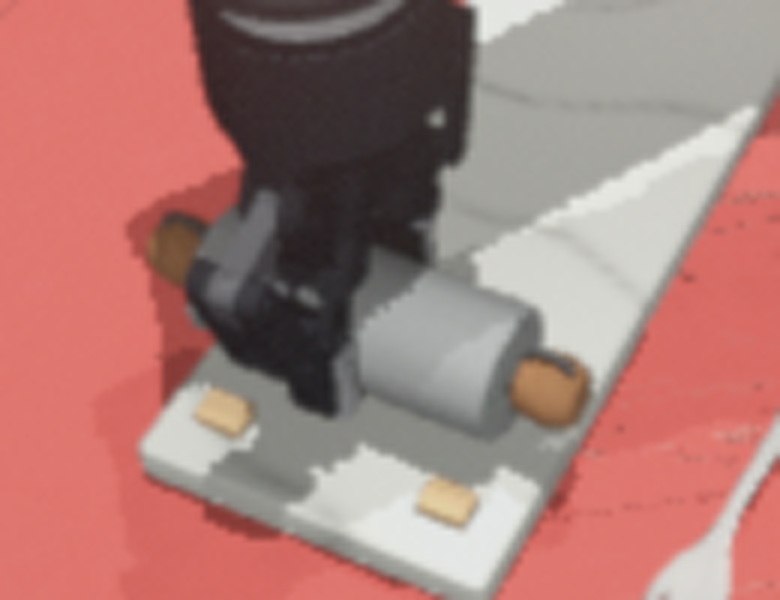

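```bash
python3 - <<'E'
from h import *
for c in(317,320): print(at_z("top",(c/8+90,305/8+190),.065))
E
```

```text
[0.52069635 0.27938702 0.065     ]
[0.52069419 0.27847966 0.065     ]
```

Call:
{"fn": "jog_arm", "kwargs": {"rows": [{"xyz":[0,-0.13,0.5],"delta_rot":[0.1,0,-0.1],"fingers":0.8},{"xyz":[0,-0.13,1.2],"delta_rot":[0.1,0,-0.1],"fingers":0.8},{"xyz":[0,-0.13,1.6],"delta_rot":[0.1,0,-0.1],"fingers":0.8},{"xyz":[0,-0.13,1.8],"delta_rot":[0.1,0,-0.1],"fingers":0.8},{"xyz":[0,-0.13,1.9],"delta_rot":[0.1,0,-0.1],"fingers":0.8}]}}

```text
clock: 10.65
tcp_pos: [0.5187, 0.285, 0.0275]
orientation: [-3.141, -0.039, 0.001]
contact_force: [-0.2, -0.4, -3.4]
grip_width: 0.0434
```

Call:
{"fn": "jog_arm", "kwargs": {"rows": [{"xyz":[0,0.03,0.1],"delta_rot":[0,0,0],"fingers":0.8},{"xyz":[0,0.03,0.2],"delta_rot":[0,0,0],"fingers":0.8},{"xyz":[0,0.03,0.25],"delta_rot":[0,0,0],"fingers":0.8},{"xyz":[0,0.03,0.27],"delta_rot":[0,0,0],"fingers":0.8},{"xyz":[0,0.03,0.27],"delta_rot":[0,0,0],"fingers":0.8}]}}

```text
clock: 11.07
tcp_pos: [0.5188, 0.2848, 0.025]
orientation: [-3.141, -0.039, 0.001]
contact_force: [0.5, -0.3, -3.2]
grip_width: 0.043
```

Call:
{"fn": "jog_arm", "kwargs": {"rows": [{"xyz":[0,0,0.03],"delta_rot":[0,0,0],"fingers":0.8},{"xyz":[0,0,0.03],"delta_rot":[0,0,0],"fingers":0.4},{"xyz":[0,0,0.03],"delta_rot":[0,0,0],"fingers":0.3},{"xyz":[0,0,-0.5],"delta_rot":[0,0,0],"fingers":0.3},{"xyz":[0,0,-2],"delta_rot":[0,0,0],"fingers":0.3}]}}

```text
clock: 11.48
tcp_pos: [0.5178, 0.2841, 0.044]
orientation: [3.14, 0.039, -0.005]
contact_force: [0.2, 1.4, -0.5]
grip_width: 0.0594
```

Call:
{"fn": "jog_arm", "kwargs": {"rows": [{"xyz":[0,0,-3],"delta_rot":[0,0,0],"fingers":0.2},{"xyz":[0,1,-6],"delta_rot":[0,0,0],"fingers":0.2},{"xyz":[0,5,-9],"delta_rot":[0,0,0],"fingers":0.2},{"xyz":[0,9,-10],"delta_rot":[0,0,0],"fingers":0.2},{"xyz":[0,13,-10],"delta_rot":[0,0,0],"fingers":0.2}]}}

```text
clock: 11.9
tcp_pos: [0.5232, 0.1605, 0.1479]
orientation: [-3.139, -0.044, -0.005]
contact_force: [0.9, 0.1, -0.4]
grip_width: 0.068
```

Call:
{"fn": "jog_arm", "kwargs": {"rows": [{"xyz":[0,3,0],"delta_rot":[0,0,0],"fingers":0.2},{"xyz":[0,6,0],"delta_rot":[0,0,0],"fingers":0.2},{"xyz":[0,10,0],"delta_rot":[0,0,0],"fingers":0.2},{"xyz":[0,14,0],"delta_rot":[0,0,0],"fingers":0.2},{"xyz":[0,15,0],"delta_rot":[0,0,0],"fingers":0.2}]}}

```text
clock: 12.32
tcp_pos: [0.5273, 0.0029, 0.1482]
orientation: [3.14, 0.031, 0.006]
contact_force: [0.3, -1.0, 0.5]
grip_width: 0.0684
```

```bash
python3 - <<'E'
from h import *
plan(yaw=TH)
s=imaging.grab_frame("scene");t=imaging.grab_frame("top")
a=cv2.resize(s[270:370,170:290],None,fx=5,fy=5,interpolation=cv2.INTER_CUBIC)
cv2.imwrite("pics/s10.png",a);cv2.imwrite("pics/sf10.png",s);cv2.imwrite("pics/t10.png",cv2.resize(t[190:265,100:175],None,fx=8,fy=8,interpolation=cv2.INTER_CUBIC))
E
```

```text
t 12.32 tcp [0.5273 0.0029 0.1482] rot [ 0.1 -0.2 -0.3] w 0.0684 F [ 0.3 -1.   0.5]
```

View pics/t10.png

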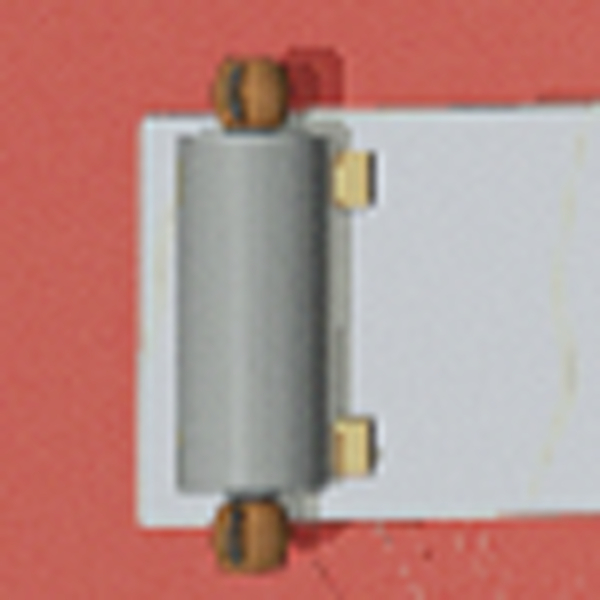

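View pics/s10.png

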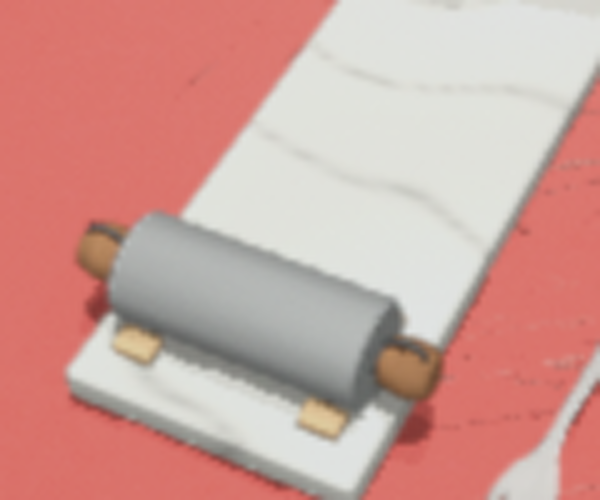

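View pics/sf10.png

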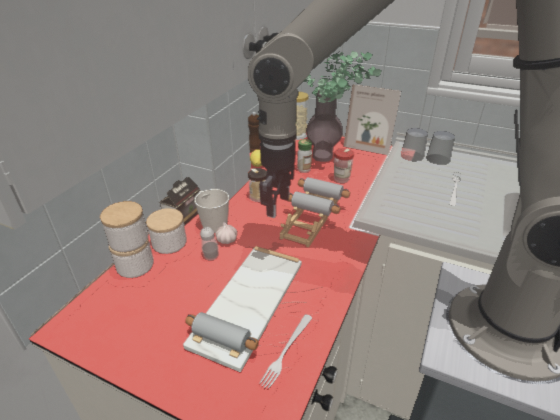

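```bash
python3 - <<'E'
from h import *
for c in(250,253): print(at_z("top",(c/8+100,312/8+190),.042))
# right chock inner face: measured left top edge 335 at z .028
for q in((335,180),(333,445)): print(at_z("top",(q[0]/8+100,q[1]/8+190),.028))
# scene handles
for q in((100,250),(408,370)): print(at_z("scene",(q[0]/5+170,q[1]/5+270),.042))
o=imaging.find_in("scene","garlic_mid");print(r.get_obs()['clock'])
for n,z in dict(garlic_mid=.03,salt_shaker_mid=.045,jar_jam_mid=.05,spice_c_mid=.053).items():
    for c in("top","scene"):
        t=imaging.tip_of(c,n)
        if t: print(n,c,np.round(at_z(c,t[0]['position'],z),3))
E
```

```text
[0.51971819 0.28255858 0.042     ]
[0.51971597 0.28163325 0.042     ]
[0.56178672 0.26143488 0.028     ]
[0.47888926 0.25995617 0.028     ]
[0.58910491 0.29231882 0.042     ]
[0.44916482 0.28908378 0.042     ]
12.4667
garlic_mid top [ 0.679 -0.     0.03 ]
garlic_mid scene [0.667 0.005 0.03 ]
salt_shaker_mid top [0.69  0.073 0.045]
salt_shaker_mid scene [0.689 0.064 0.045]
jar_jam_mid top [ 0.5   -0.425  0.05 ]
jar_jam_mid scene [ 0.499 -0.417  0.05 ]
spice_c_mid top [ 0.637 -0.429  0.053]
spice_c_mid scene [ 0.633 -0.436  0.053]
```

```bash
python3 - <<'E'
from h import *
a=cv2.imread("pics/sf10.png");b=imaging.grab_frame("scene")
print(np.abs(a[300:370,170:270].astype(int)-b[300:370,170:270]).mean(), np.abs(a[170:245,270:360].astype(int)-b[170:245,270:360]).mean())
t=imaging.grab_frame("top");cv2.imwrite("pics/tend.png",cv2.resize(t[190:270,100:380],None,fx=2.8,fy=2.8,interpolation=cv2.INTER_CUBIC))
E
```

```text
0.5005238095238095 3.0716543209876543
```

View pics/tend.png

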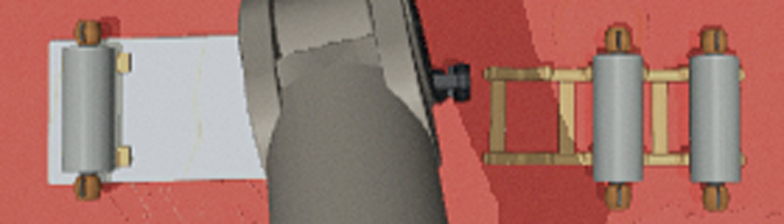

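The pin lies still between the chocks with its loops up, the other two are in their seats, and the arm is clear. I'm handing in.

```bash
python3 -c "
from bench import r
print(r.hand_in())"
```

```text
the job is handed in; nothing more can be done
None
```

I handed the job in at about 12.8 s of the 72 s allowed. The first pin I tried, the one nearest the board, was the round one, and it now lies loops up in the rest between the chocks.

**Finding the round pin:** I laid it loops up on the marble. It touched down at the height expected for a round barrel, 4 mm above where a dented one would. I rolled it with a finger on either side and felt only 1 N or less. The loops went out of sight, then showed on the -y side at about three quarters of a turn, and were on top again after about 138 mm. The other two pins stayed in their rack seats untouched.

**Last checks:**
- **Pin in the rest:** the loops look upright in both cameras. It did not move between the last two pictures.
- **Distance across the rest:** the cameras disagree a little. The top camera puts the pin about 2–3 mm off the middle of the rest and the scene camera about 1 mm, within the 6 mm allowed.
- **Camera bias:** pin positions from the top camera were about 4–5 mm off from the arm's own reading along y, and those from the scene camera about as far the other way. That is more than the stated 2 mm, so I placed the pin by its offset from the chocks as each camera saw both.
- **Bystanders:** nearly all readings match the start to within 10 mm. The exceptions are the garlic and jam jar from the scene camera, at about 16–19 mm. The top camera shows those two within about 6 mm, and the arm never came near them, so I take that as detector error.

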